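# Stop the marble slab rocking

## Robot

A 7-joint arm with a two-finger parallel gripper is mounted at the origin on the work surface. World frame = base frame: x ahead of the robot, y to its left, z up, the work surface at z = 0. Lengths are in m, angles in rad, forces in N, time in s.
With the tool pointing down it reaches from about 0.4 to 0.85 m from the base axis. Payload 4.4 kg.
Tool frame: the origin (TCP) lies between the finger pads; the fingertips stand 14 mm ahead of it and the grasp point (between the pads) lies 5 mm behind it; z points along the fingers, y is the line along which they close (so a half turn about z gives the same grasp; the last joint's range is limited). The gripper opens to 94 mm and grips with 3 to 60 N. Pads are 16 mm wide; open, the fingers measure 119 mm over their backs; the gripper's body (75 mm by 177 mm) begins 78 mm behind the grasp point.
Start: joints at [1.1, 0.628, 0.038, 1.517, -0.027, 0.996, -0.02], TCP at [0.256, -0.597, 0.219] pointing down, gripper open.
Joint ranges: [-3.06, 3.06], [-0.37, 2.12], [-1.25, 1.32], [0.18, 2.47], [-1.1, 4.24], [0.23, 1.98], [-2.94, 2.94]. Speed limits (rad/s): [2.57, 2.57, 3.14, 3.14, 3.14, 3.14, 3.14].

## Interface

Orientations are given as a rotation vector (axis times angle).
In Python, from cell import ctrl gives the robot as it stands. The module is installed in compiled form; this text tells all that it offers. Calls block until the motion is done:
- ctrl.move_to(position, orientation): joint-space move of the TCP to a pose.
- ctrl.servo_line(position, rotation=None, speed=0.15, until_force=None): straight line of the TCP; rotation=None keeps the orientation; speed is the mean speed in m/s. With until_force (N) it stops when the force on the tool has changed by that much, and returns True; else False.
- ctrl.movej(angles): joint-space move.
- ctrl.command_gripper(opening, grasp_force=None): finger opening in m; grasp_force is the grip in N (None keeps the last); returns when the fingers have stopped.
- ctrl.wait(seconds).
- ctrl.solve_ik(position, orientation): joint angles nearest the present ones, or None.
- ctrl.capture(name): name is "side" or "top" or "wrist"; returns the picture (420x560x3 uint8, red, green, blue); there is no depth.
- ctrl.get_calibration(name): a dict with "fx", "fy", "cx", "cy" (pixels), "rvec" (rotation vector, rad) and "tvec" (3), from world to camera coordinates, as OpenCV has them. Camera axes: x right, y down, z forward; pixel columns grow to the right and rows downward; lengths in m; the calibration is good to about 2 mm. A picture is of the moment at which its call begins: read the wrist's pose just before it. get_calibration takes no time and is no camera call; for the wrist camera it gives the pose at the moment of the call.
A pose or a line that the arm cannot do raises ctrl.MotionError and nothing moves.
- ctrl.finish_job(): hands the job in; it is judged then, once.
Readings, each from a call of its own:
- ctrl.get_t(): time.
- ctrl.get_joints(): joint angles.
- ctrl.get_dq(): joint speeds.
- ctrl.get_tau(): joint torques, N m.
- ctrl.get_position(): TCP position.
- ctrl.get_tcp_rot(): TCP orientation.
- ctrl.get_force(): force on the tool from outside, world axes, zero at the start.
- ctrl.get_wrist_torque(): the same for the moment, N m.
- ctrl.get_gripper_width(): finger opening in m.
- ctrl.get_grip_force(): force on a finger pad.
Only numpy, scipy, OpenCV 4.12 (cv2) and the standard library are available. Lean on these libraries where they do the work, as an engineer would, in place of code of your own. Each camera call takes 0.05 s, during which the arm holds its last target. There are 200 camera calls.

## Task

One corner of the framed marble slab rocks: it dips when pressed and springs back, while the other three are firm. Press down on the corners with the fingertips to find it, push that corner's wedge shim further in under its lug with a fingertip until it is snug, then press the same corner again to make sure that it no longer gives. Lift and grip nothing, leave the slab level and in its place, and leave the other three shims, the tarts on the slab and everything else on the bench alone.

Things in the scene. Friction and masses are not known exactly. Their poses are not given: they have to be found in the camera images.
- slab: White marble slab, 220 (its x) x 234 mm (y), in a steel frame 226 x 240 mm outside, 3.6 kg, loose. Origin: on the bench under its middle; x away from the robot, y to the left. Top 40 mm, frame's underside 14 mm above the bench. It stands on a soft rubber foot under each corner and a shim under each of its four side lugs. One corner, drawn each run, has 3.6 mm of play over its shim.
- corner_fl (a point): Top face of the slab at its front left (x -, y +; front is the robot's side) corner, 92 mm (x) and 98 mm (y) from the middle, 40 mm up: press straight down here. A firm corner gives under 1 mm at 10 N. The rocking one, pressed with 10 N, dips about 3 mm here and springs back.
- corner_fr (a point): Top face of the slab at its front right (x -, y -) corner, 92 mm (x) and 98 mm (y) from the middle, 40 mm up: press straight down here. A firm corner gives under 1 mm at 10 N. The rocking one, pressed with 10 N, dips about 3 mm here and springs back.
- corner_bl (a point): Top face of the slab at its back left (x +, y +) corner, 92 mm (x) and 98 mm (y) from the middle, 40 mm up: press straight down here. A firm corner gives under 1 mm at 10 N. The rocking one, pressed with 10 N, dips about 3 mm here and springs back.
- corner_br (a point): Top face of the slab at its back right (x +, y -) corner, 92 mm (x) and 98 mm (y) from the middle, 40 mm up: press straight down here. A firm corner gives under 1 mm at 10 N. The rocking one, pressed with 10 N, dips about 3 mm here and springs back.
- shim_1 (a joint): Black wedge shim, 26 mm wide, under one of the lugs (which one is drawn each run: see its butt). Joint value: metres pushed in since the start (0 at the start, at most 0.045). It slides only along the slab's +x, away from the robot, with 2 to 4 N of rub. The slack one is snug after about 18 mm, where a push of 6 to 9 N stops; from 11 N on it lifts and shifts the slab.
- shim_2 (a joint): Black wedge shim, 26 mm wide, under one of the lugs (which one is drawn each run: see its butt). Joint value: metres pushed in since the start (0 at the start, at most 0.045). It slides only along the slab's +x, away from the robot, with 2 to 4 N of rub. The slack one is snug after about 18 mm, where a push of 6 to 9 N stops; from 11 N on it lifts and shifts the slab.
- shim_3 (a joint): Black wedge shim, 26 mm wide, under one of the lugs (which one is drawn each run: see its butt). Joint value: metres pushed in since the start (0 at the start, at most 0.045). It slides only along the slab's +x, away from the robot, with 2 to 4 N of rub. The slack one is snug after about 18 mm, where a push of 6 to 9 N stops; from 11 N on it lifts and shifts the slab.
- shim_4 (a joint): Black wedge shim, 26 mm wide, under one of the lugs (which one is drawn each run: see its butt). Joint value: metres pushed in since the start (0 at the start, at most 0.045). It slides only along the slab's +x, away from the robot, with 2 to 4 N of rub. The slack one is snug after about 18 mm, where a push of 6 to 9 N stops; from 11 N on it lifts and shifts the slab.
- shim_1_butt (a point): Centre of the butt face of shim_1: the upright end towards the robot, 26 mm wide, 15 mm high, centre 8 mm above the bench, 21 to 47 mm before the lug. Push it along the slab's +x. The lugs, steel tabs with top 22 mm and underside 17 mm up, are at x -88 and +88 mm, 36 mm long in x, y 120 to 164 mm left and right of the slab's middle (shims centred at 142); the shim tapers 1 in 5 from 15.5 to 3 mm.
- shim_2_butt (a point): Centre of the butt face of shim_2: the upright end towards the robot, 26 mm wide, 15 mm high, centre 8 mm above the bench, 21 to 47 mm before the lug. Push it along the slab's +x. The lugs, steel tabs with top 22 mm and underside 17 mm up, are at x -88 and +88 mm, 36 mm long in x, y 120 to 164 mm left and right of the slab's middle (shims centred at 142); the shim tapers 1 in 5 from 15.5 to 3 mm.
- shim_3_butt (a point): Centre of the butt face of shim_3: the upright end towards the robot, 26 mm wide, 15 mm high, centre 8 mm above the bench, 21 to 47 mm before the lug. Push it along the slab's +x. The lugs, steel tabs with top 22 mm and underside 17 mm up, are at x -88 and +88 mm, 36 mm long in x, y 120 to 164 mm left and right of the slab's middle (shims centred at 142); the shim tapers 1 in 5 from 15.5 to 3 mm.
- shim_4_butt (a point): Centre of the butt face of shim_4: the upright end towards the robot, 26 mm wide, 15 mm high, centre 8 mm above the bench, 21 to 47 mm before the lug. Push it along the slab's +x. The lugs, steel tabs with top 22 mm and underside 17 mm up, are at x -88 and +88 mm, 36 mm long in x, y 120 to 164 mm left and right of the slab's middle (shims centred at 142); the shim tapers 1 in 5 from 15.5 to 3 mm.
- tart_1: Tart shell in a perforated steel ring, 76 mm across, 20 mm high, standing loose on the left half of the slab. Origin: centre of its underside.
- tart_2: The same, on the right half of the slab.
- spare_ring: Empty steel tart ring, 76 mm across, 20 mm high, loose on the bench close behind the slab. Origin: centre of its underside.
- scraper: Steel bench scraper, 130 x 89 mm, 14 mm high, loose on the bench right of the slab. Origin: middle of its underside.
- palette_knife: Palette knife with a dark wooden handle, loose on the bench left of the slab, lying along x. Origin: middle of its underside.
- jar: Amber glass jar, 60 mm across, 75 mm high, loose on the bench behind the slab. Origin: centre of its underside.
- bowl: Steel bowl, 110 mm across, 50 mm high, loose on the bench behind the slab. Origin: centre of its underside.
Mind the look-alikes: they are no part of the job. What is shaped like the part that bears shim_3 but turquoise is not meant. Leave any brown look-alike of the part that bears shim_4 alone.

How it is judged:
By the outcome, as a careful person would: the job done as asked, in the order asked, and still so for the second after the job is handed in, with the robot touching nothing.
It also fails if it takes over 67 s, if anything falls off the work surface, if the arm or the gripper's body presses on something with over 40 N, if the wrist force passes 120 N, or if a joint passes its speed limit or range.

## Working session

There is one attempt and no reset: what is moved stays moved. The work goes in short steps, each a Python script; the robot and the scene stay as the last script left them, time stands still between calls to the robot, and variables do not carry over. Pictures are saved under pics/ and viewed, at most 10 in all, crops included, and the job is handed in when it is done.

```bash
mkdir -p pics && python3 - <<'E'
from cell import ctrl
import cv2
for n in ("top","side"):
    im=ctrl.capture(n); cv2.imwrite(f"pics/{n}0.png",im[:,:,::-1])
    print(n,ctrl.get_calibration(n))
print(ctrl.get_t(),ctrl.get_tcp_rot(),ctrl.get_force())
E
```

```text
top {'fx': 391.91118583457353, 'fy': 391.91118583457353, 'cx': 279.182997444981, 'cy': 211.95003989338167, 'rvec': array([ 2.10115421, -2.1550091 ,  0.15118842]), 'tvec': array([0.03699275, 0.56386368, 0.70009608])}
side {'fx': 409.84927183855785, 'fy': 409.84927183855785, 'cx': 285.72142226106087, 'cy': 211.4439209463205, 'rvec': array([ 2.26413074, -0.36370755,  0.17836507]), 'tvec': array([-0.53447646,  0.16928056,  0.8175822 ])}
0.1 [-3.07588779e+00 -6.31305927e-01  5.33357238e-04] [ 0.53681453 -0.09953473  0.41272233]
```

View pics/top0.png

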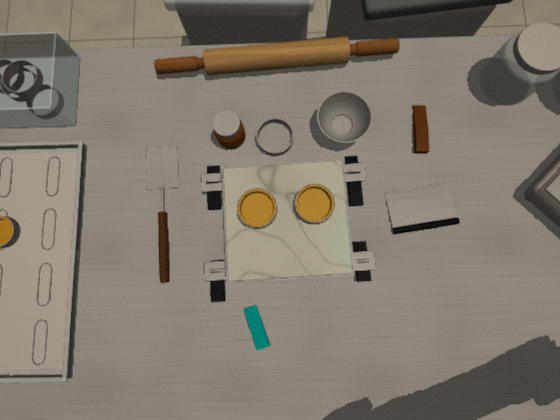

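View pics/side0.png

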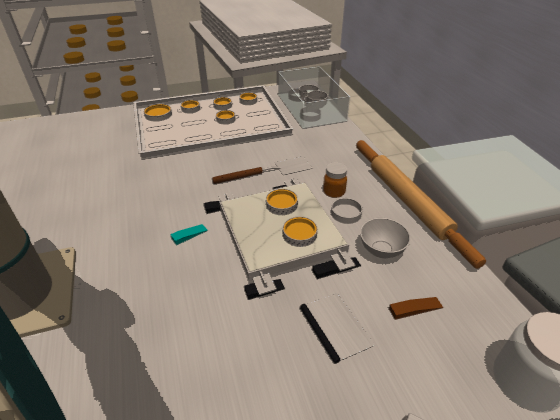

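The top view shows the slab at about (287,220) with tarts at (257,208) and (314,203). The four black shims show at the lugs: BL (213,185), FL (217,280), BR (354,182) and FR (361,265). The look-alikes are a turquoise wedge at (257,327) and a brown one at (421,129), both loose on the bench and to be left alone. I want the black shims under the lugs. Next I'll measure the slab and take one close crop.

```bash
cat > h.py <<'E'
import numpy as np, cv2
from cell import ctrl
def cam(n):
    c=ctrl.get_calibration(n); K=np.array([[c['fx'],0,c['cx']],[0,c['fy'],c['cy']],[0,0,1]])
    return K,cv2.Rodrigues(c['rvec'])[0],np.array(c['tvec'])
def ray(n,px,z,C=None):
    K,R,t=C or cam(n); px=np.atleast_2d(px).astype(float)
    d=np.c_[px,np.ones(len(px))]@np.linalg.inv(K).T@R; o=-R.T@t
    return o+d*((z-o[2])/d[:,2])[:,None]
def proj(n,P,C=None):
    K,R,t=C or cam(n); q=(np.atleast_2d(P)@R.T+t)@K.T
    return q[:,:2]/q[:,2:]
E
python3 - <<'E'
from h import *
im=cv2.imread("pics/top0.png")
hsv=cv2.cvtColor(im,cv2.COLOR_BGR2HSV)
print(im[250,290],im[180,235],im[310,300],im[287,290],hsv[250,290],hsv[310,300])
# slab marble: slightly greenish/yellow, brighter than bench
m=((hsv[...,2]>175)&(im[...,1]>=im[...,2].astype(int)-3)).astype(np.uint8)
roi=np.zeros_like(m); roi[140:310,190:385]=1; m*=roi
m=cv2.morphologyEx(m,cv2.MORPH_CLOSE,np.ones((7,7)));m=cv2.morphologyEx(m,cv2.MORPH_OPEN,np.ones((21,21)))
c=max(cv2.findContours(m,0,2)[0],key=cv2.contourArea)
W=ray("top",c[:,0],.04)[:,:2]
r=cv2.minAreaRect((W*1000).astype(np.float32)); print("rect",r)
P=cv2.boxPoints(r)/1000
o=im.copy()
cv2.polylines(o,[proj("top",np.c_[P,[.04]*4]).round().astype(int)],True,(0,0,255),1)
k=((hsv[...,2]<60)).astype(np.uint8)*roi
n,l,s,ce=cv2.connectedComponentsWithStats(k)
for i in range(1,n):
    if s[i,4]>40: print(s[i],ce[i],ray("top",ce[i],.015)[0])
cv2.imwrite("pics/crop.png",cv2.resize(o[145:315,185:385],None,fx=3.5,fy=3.5,interpolation=cv2.INTER_CUBIC))
E
```

```text
[133 154 160] [140 160 167] [125 133 141] [124 136 143] [ 23  43 160] [ 15  29 141]Traceback (most recent call last):
  File "<stdin>", line 9, in <module>
ValueError: max() iterable argument is empty
```

```bash
cat > m.py <<'E'
from h import *
im=cv2.imread("pics/top0.png")
hsv=cv2.cvtColor(cv2.GaussianBlur(im,(3,3),0),cv2.COLOR_BGR2HSV)
m=((hsv[...,2]>110)&(hsv[...,0]>=19)&(hsv[...,0]<40)&(hsv[...,1]>20)).astype(np.uint8)
roi=np.zeros_like(m); roi[140:310,190:385]=1; m*=roi
m=cv2.morphologyEx(m,cv2.MORPH_CLOSE,np.ones((5,5)));m=cv2.morphologyEx(m,cv2.MORPH_OPEN,np.ones((7,7)))
c=max(cv2.findContours(m,0,2)[0],key=cv2.contourArea)
W=ray("top",c[:,0],.04)[:,:2]
r=cv2.minAreaRect((W*1000).astype(np.float32)); print("rect",r)
P=cv2.boxPoints(r)/1000
o=im.copy()
cv2.polylines(o,[proj("top",np.c_[P,[.04]*4]).round().astype(int)],True,(0,0,255),1)
k=((hsv[...,2]<60)).astype(np.uint8)*roi
n,l,s,ce=cv2.connectedComponentsWithStats(k)
for i in range(1,n):
    if s[i,4]>40: print(s[i],ce[i],ray("top",ce[i],.015)[0])
cv2.imwrite("pics/crop.png",cv2.resize(o[145:315,185:385],None,fx=3.5,fy=3.5,interpolation=cv2.INTER_CUBIC))
E
python3 m.py
```

```text
rect ((546.6924438476562, 14.264007568359375), (352.14166259765625, 327.0849304199219), 89.25035858154297)
[218 140  25   9 142] [230.02816901 143.69014085] [0.71392695 0.12054469 0.015     ]
[345 156  13   8  78] [350.55128205 159.56410256] [ 0.67291236 -0.12336602  0.015     ]
[207 166  13   7  80] [213.0125 169.1375] [0.66119756 0.15530863 0.015     ]
[347 181  16  25 329] [354.37993921 193.10030395] [ 0.60362037 -0.12731457  0.015     ]
[207 191  15  19 250] [213.928 199.772] [0.59788243 0.15324017 0.015     ]
[353 242  14  10 118] [359.00847458 246.12711864] [ 0.49804867 -0.13057166  0.015     ]
[356 271  14  10 139] [362.45323741 275.4676259 ] [ 0.44155345 -0.13400598  0.015     ]
[211 280  14  22 281] [217.38434164 290.63345196] [0.41929313 0.14597393 0.015     ]
```

View pics/crop.png

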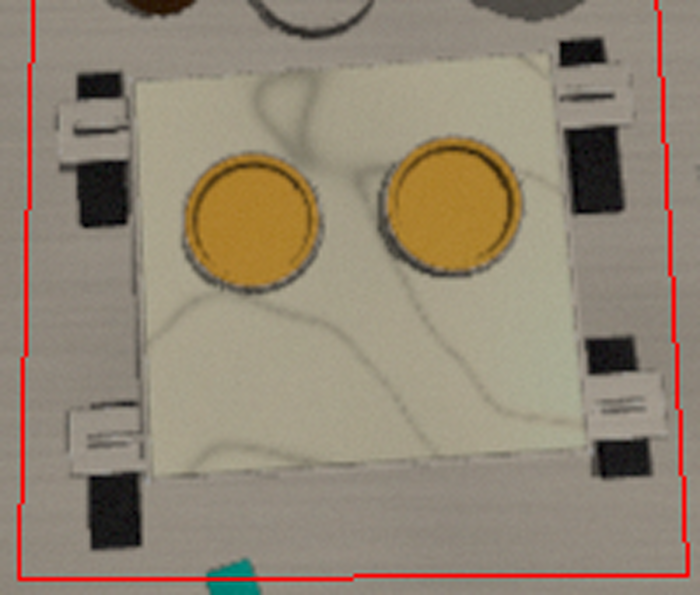

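The crop shows the marble corners at crop pixels (135,82), (550,53), (583,447) and (152,475). The shim butts are at BL (103,226), BR (596,213), FL (115,548) and FR (624,477). All four are black, so none is a look-alike. The colour mask leaked onto the bench, so I'll use these corners and check them against the sizes given.

```bash
python3 - <<'E'
from h import *
cr=lambda p:(np.array(p,float)+.5)/3.5-.5+[185,145]
C=ray("top",cr([(135,82),(550,53),(583,447),(152,475)]),.04)[:,:2]  # BL BR FR FL
M=np.array([[.11,.117],[.11,-.117],[-.11,-.117],[-.11,.117]])
c=C.mean(0); A=C-c; th=np.arctan2((M[:,0]*A[:,1]-M[:,1]*A[:,0]).sum(),(M*A).sum())
R=np.array([[np.cos(th),-np.sin(th)],[np.sin(th),np.cos(th)]])
print("slab",c,np.degrees(th),"sides",np.linalg.norm(C-np.roll(C,-1,0),axis=1)); print("resid mm",((A@R)-M)*1000)
B=ray("top",cr([(103,226),(596,213),(624,477),(115,548)]),.015)[:,:2]
print("butts in slab",(B-c)@R*1000)
T=ray("top",cr([(253,221),(453,206)]),.06)[:,:2]; print("tarts in slab",(T-c)@R*1000)
np.save("slab.npy",[*c,th])
# tool-down orientation yaw candidates, reachability
from scipy.spatial.transform import Rotation as Ro
for k,s in dict(fl=(-1,1),fr=(-1,-1),bl=(1,1),br=(1,-1)).items():
    p=c+R@np.array([.092*s[0],.098*s[1]]); 
    for yaw in (0,90):
        rv=(Ro.from_euler('z',th+np.radians(yaw))*Ro.from_euler('x',np.pi)).as_rotvec()
        q=ctrl.solve_ik([*p,.06],rv); print(k,p,np.linalg.norm(p),yaw,None if q is None else np.round(q,2))
print(Ro.from_rotvec(ctrl.get_tcp_rot()).as_matrix().round(2))
E
```

```text
slab [0.55190732 0.01031314] 2.237546536652577 sides [0.23265135 0.21778127 0.23048259 0.21735675]
resid mm [[-1.59320759 -0.96348017]
 [-0.84124717  0.38638106]
 [ 1.38381898  2.04737649]
 [ 1.05063577 -1.47027738]]
butts in slab [[  32.34096064  141.42284028]
 [  21.25208306 -138.28514194]
 [-126.26709285 -139.80919841]
 [-147.14478183  141.25416853]]
tarts in slab [[ 21.52560176  52.83697017]
 [ 22.55166646 -54.38656061]]
fl [0.45615129 0.1046465 ] 0.4680009516733065 0 [-0.38  0.66  0.14  2.15 -0.26  0.35 -1.56]
fl [0.45615129 0.1046465 ] 0.4680009516733065 90 [-0.19  0.65 -0.13  2.15  0.23  0.36 -0.48]
fr [ 0.46380365 -0.09120406] 0.47268594486011506 0 [ 0.08  0.66  0.08  2.14 -0.14  0.35 -1.25]
fr [ 0.46380365 -0.09120406] 0.47268594486011506 90 [ 0.27  0.66 -0.2   2.13  0.33  0.38 -0.16]
bl [0.640011   0.11183035] 0.6497077079674125 0 [-0.31  0.83  0.16  1.64 -0.18  0.69 -1.59]
bl [0.640011   0.11183035] 0.6497077079674125 90 [-0.07  0.83 -0.25  1.64  0.28  0.71 -0.42]
br [ 0.64766335 -0.08402021] 0.6530905124815762 0 [ 0.02  0.83  0.12  1.63 -0.14  0.69 -1.33]
br [ 0.64766335 -0.08402021] 0.6530905124815762 90 [ 0.23  0.83 -0.24  1.63  0.28  0.72 -0.11]
[[ 0.92  0.39 -0.  ]
 [ 0.39 -0.92  0.  ]
 [-0.   -0.   -1.  ]]
```

The slab fits to about 2 mm: its sides measure 231 x 218 mm against 234 x 220, and the butts lie at |y| ≈ 140 mm, 24–41 mm before their lugs. Next I'll press all four corners with the fingers closed.

```bash
cat >> h.py <<'E'
from scipy.spatial.transform import Rotation as Ro
try:
    cx,cy,th=np.load("slab.npy"); c=np.array([cx,cy]); R=np.array([[np.cos(th),-np.sin(th)],[np.sin(th),np.cos(th)]])
except FileNotFoundError: pass
W=lambda x,y,z:np.r_[c+R@np.array([x,y]),z]
DOWN=(Ro.from_euler('z',th)*Ro.from_euler('x',np.pi)).as_rotvec()
S=dict(fl=(-1,1),fr=(-1,-1),bl=(1,1),br=(1,-1))
def press(k):
    x,y=.092*S[k][0],.098*S[k][1]
    ctrl.move_to(W(x,y,.095),DOWN); ctrl.servo_line(W(x,y,.066),speed=.08); ctrl.wait(.15)
    f0=ctrl.get_force()[2]
    hit=ctrl.servo_line(W(x,y,.046),speed=.02,until_force=1.5); z0=ctrl.get_position()[2]; f1=ctrl.get_force()[2]-f0
    if not(hit and .047<z0<.060): raise SystemExit(f"{k}: bad contact {hit} {z0} {f1}")
    hit2=ctrl.servo_line(W(x,y,z0-.007),speed=.012,until_force=9-f1); ctrl.wait(.15)
    z1=ctrl.get_position()[2]; f2=ctrl.get_force()[2]-f0
    ctrl.servo_line(W(x,y,.095),speed=.12)
    print(k,"z0 %.1f dip %.2f mm f1 %.1f f2 %.1f"%(z0*1e3,(z0-z1)*1e3,f1,f2),hit2,"t",round(ctrl.get_t(),1),flush=True)
E
python3 - <<'E'
from h import *
ctrl.command_gripper(0.0,5); print(ctrl.get_gripper_width())
ctrl.move_to(W(-.092,-.098,.15),DOWN); print(ctrl.get_t(),ctrl.get_position()-W(-.092,-.098,.15),ctrl.get_force())
for k in ("fr","br","bl","fl"): press(k)
E
```

```text
0.00036176950364000016
3.5083 [ 0.00026759 -0.00102082  0.00011384] [-0.04937052  0.18144316 -0.22687325]
fr z0 53.9 dip -0.02 mm f1 6.5 f2 6.2 True t 6.0
br z0 54.3 dip 0.05 mm f1 4.7 f2 5.4 True t 8.9
bl z0 54.2 dip 0.05 mm f1 4.6 f2 6.0 True t 11.9
fl z0 53.5 dip 1.82 mm f1 3.6 f2 6.9 True t 15.0
```

Only FL rocks: it dips 1.8 mm even at 7 N, while the other three give under 0.1 mm. Now I'll push FL's shim, the front-left one, gently until the resistance rises.

```bash
python3 - <<'E'
from h import *
y=.142; u=R@np.array([1,0])
sx=lambda:(R.T@(ctrl.get_position()[:2]-c))*1e3
ctrl.move_to(W(-.178,y,.07),DOWN); ctrl.servo_line(W(-.178,y,.0185),speed=.06); ctrl.wait(.2)
f0=ctrl.get_force(); fx=lambda:-(ctrl.get_force()-f0)[:2]@u
print("start",sx(),ctrl.get_position()[2],f0)
hit=ctrl.servo_line(W(-.142,y,.0185),speed=.02,until_force=1.2); a=sx()[0]
print("contact",hit,sx(),fx(),"t",ctrl.get_t())
if not(hit and -166<a<-146): raise SystemExit
for tgt,v,F in ((a+12,.012,6.0),(a+17,.006,6.5),(a+22,.005,7.0)):
    ctrl.wait(.05); r=ctrl.servo_line(W(tgt/1e3,y,.0185),speed=v,until_force=F-fx())
    print(r,"travel %.1f fx %.1f"%(sx()[0]-a,fx()),(ctrl.get_force()-f0).round(1),"t",round(ctrl.get_t(),1))
    if r: break
im=ctrl.capture("top"); cv2.imwrite("pics/c2.png",cv2.resize(im[145:315,185:385,::-1],None,fx=3.5,fy=3.5,interpolation=cv2.INTER_CUBIC))
E
```

```text
Traceback (most recent call last):
cell.MotionError: the arm cannot follow that straight line within its joint ranges
```

```bash
python3 - <<'E'
from h import *
print(ctrl.get_position(),W(-.178,.142,.0185))
for yaw in (0,90,180,-90):
  for tilt in (-30,-20,-10,0,10,20,30):
    # tilt>0: fingertips point toward +x (away from the robot)
    o=Ro.from_euler('z',th)*Ro.from_euler('y',-np.radians(tilt))*Ro.from_euler('z',np.radians(yaw))*Ro.from_euler('x',np.pi)
    res=[]
    for x in (-.178,-.165,-.15,-.135):
      tip=W(x,.142,.0045)-.014*o.apply([0,0,1])
      q=ctrl.solve_ik(tip,o.as_rotvec()); res.append(None if q is None else np.round(q[[3,5]],2).tolist())
    print(yaw,tilt,o.apply([0,0,1]).round(2),res)
E
```

```text
[0.3674325  0.1453864  0.06922775] [0.36849899 0.14525529 0.0185    ]
0 -30 [-0.5  -0.02 -0.87] [[1.87, 0.89], [1.84, 0.92], [1.79, 0.95], [1.75, 0.98]]
0 -20 [-0.34 -0.01 -0.94] [[2.03, 0.65], [2.0, 0.67], [1.96, 0.7], [1.92, 0.73]]
0 -10 [-0.17 -0.01 -0.98] [[2.19, 0.38], [2.16, 0.41], [2.12, 0.44], [2.08, 0.47]]
0 0 [ 0. -0. -1.] [[2.33, 0.82], [2.3, 0.83], [2.28, 0.27], [2.25, 0.32]]
0 10 [ 0.17  0.01 -0.98] [None, None, [2.44, 0.24], [2.4, 0.32]]
0 20 [ 0.34  0.01 -0.94] [None, None, None, None]
0 30 [ 0.5   0.02 -0.87] [None, None, None, None]
90 -30 [-0.5  -0.02 -0.87] [[1.86, 0.95], [1.82, 0.98], [1.78, 1.01], [1.74, 1.04]]
90 -20 [-0.34 -0.01 -0.94] [[2.02, 0.7], [1.99, 0.73], [1.95, 0.76], [1.91, 0.8]]
90 -10 [-0.17 -0.01 -0.98] [[2.18, 0.4], [2.15, 0.45], [2.11, 0.49], [2.07, 0.52]]
90 0 [ 0.  0. -1.] [[2.34, 0.24], [2.31, 0.25], [2.28, 0.27], [2.24, 0.29]]
90 10 [ 0.17  0.01 -0.98] [None, None, [2.43, 0.9], [2.39, 0.89]]
90 20 [ 0.34  0.01 -0.94] [None, None, None, None]
90 30 [ 0.5   0.02 -0.87] [None, None, None, None]
180 -30 [-0.5  -0.02 -0.87] [[1.87, 0.88], [1.83, 0
[... 244 characters left out ...]
6], [2.26, 0.84], [2.23, 0.85]]
180 10 [ 0.17  0.01 -0.98] [None, None, [2.43, 0.9], [2.39, 0.89]]
180 20 [ 0.34  0.01 -0.94] [None, None, None, None]
180 30 [ 0.5   0.02 -0.87] [None, None, None, None]
-90 -30 [-0.5  -0.02 -0.87] [[1.88, 1.11], [1.85, 1.14], [1.81, 1.17], [1.76, 1.2]]
-90 -20 [-0.34 -0.01 -0.94] [[2.04, 0.85], [2.01, 0.87], [1.97, 0.9], [1.93, 0.93]]
-90 -10 [-0.17 -0.01 -0.98] [[2.2, 0.54], [2.17, 0.57], [2.13, 0.6], [2.09, 0.64]]
-90 0 [-0. -0. -1.] [[2.33, 0.82], [2.3, 0.83], [2.26, 0.84], [2.25, 0.33]]
-90 10 [ 0.17  0.01 -0.98] [None, None, [2.44, 0.33], [2.4, 0.32]]
-90 20 [ 0.34  0.01 -0.94] [None, None, None, None]
-90 30 [ 0.5   0.02 -0.87] [None, None, None, None]
```

```bash
cat > push.py <<'E'
from h import *
y=.142; u=R@np.array([1,0])
o=Ro.from_euler('z',th)*Ro.from_euler('y',np.radians(12))*Ro.from_euler('x',np.pi); rv=o.as_rotvec()
T=lambda x,z=.005: W(x,y,z)-.014*o.apply([0,0,1])   # TCP for tip centre at x,z
sx=lambda:(R.T@((ctrl.get_position()+.014*o.apply([0,0,1]))[:2]-c))*1e3
ctrl.move_to(T(-.176,.055),rv); ctrl.servo_line(T(-.176),speed=.06); ctrl.wait(.2)
f0=ctrl.get_force(); fx=lambda:-(ctrl.get_force()-f0)[:2]@u
print("start",sx(),ctrl.get_position()-T(-.176),o.apply([0,0,1]),f0)
hit=ctrl.servo_line(T(-.142),speed=.02,until_force=1.2); a=sx()[0]
print("contact",hit,sx(),fx(),"t",ctrl.get_t())
if not(hit and -168<a<-148): raise SystemExit
for tgt,v,F in ((a+12,.012,6.0),(a+17,.006,6.5),(a+22,.005,7.0)):
    ctrl.wait(.05); r=ctrl.servo_line(T(tgt/1e3),speed=v,until_force=F-fx())
    print(r,"travel %.1f fx %.1f"%(sx()[0]-a,fx()),(ctrl.get_force()-f0).round(1),"t",round(ctrl.get_t(),1))
    if r: break
im=ctrl.capture("top"); cv2.imwrite("pics/c2.png",cv2.resize(im[145:315,185:385,::-1],None,fx=3.5,fy=3.5,interpolation=cv2.INTER_CUBIC))
E
python3 push.py
```

```text
start [-175.75837587  142.07120085] [2.38660039e-04 8.05802077e-05 2.90568147e-04] [-0.20775317 -0.00811742 -0.9781476 ] [-0.38865426  0.12226625 -0.70531218]
contact True [-157.89837347  141.9638682 ] -0.5683403789413078 t 18.0583
False travel 12.1 fx 2.5 [-2.5 -0.2  0.1] t 19.3
False travel 16.5 fx 3.6 [-3.6 -0.2 -1. ] t 20.3
True travel 17.3 fx 0.6 [-0.6  0.4  0.4] t 21.1
```

View pics/c2.png

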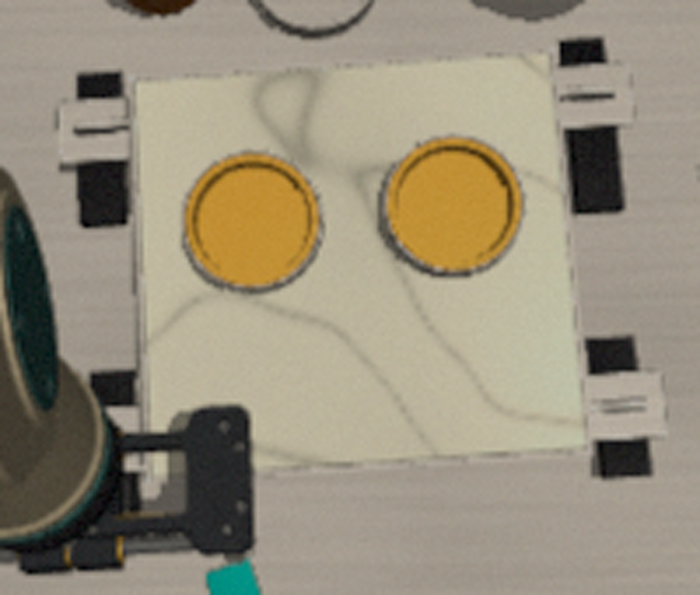

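The picture shows the slab and tarts unmoved, with the FL shim's tip now well through behind its lug at (113,385). I'll back off for a clean force zero, then push once more to confirm the shim stops at a snug 7 N.

```bash
sed -n '1,5p' push.py > push2.py && cat >> push2.py <<'E'
ctrl.servo_line(T(-.146),speed=.02); ctrl.wait(.2)
f0=ctrl.get_force(); fx=lambda:-(ctrl.get_force()-f0)[:2]@u
print("zero",sx(),f0.round(2))
a=-157.9
r=ctrl.servo_line(T((a+21)/1e3),speed=.006,until_force=7.2); print(r,"travel %.1f fx %.1f"%(sx()[0]-a,fx()))
ctrl.wait(.2); print("travel %.1f fx %.1f"%(sx()[0]-a,fx()),(ctrl.get_force()-f0).round(1),"t",ctrl.get_t())
E
python3 push2.py
```

```text
zero [-145.86748358  142.00119275] [-0.15 -0.53 -0.86]
False travel 18.1 fx 5.4
travel 18.1 fx 5.2 [-5.2  0.8  2.2] t 23.4417
```

```bash
sed -n '1,5p' push.py > push3.py && cat >> push3.py <<'E'
f0=np.array([-.15,-.53,-.86]); fx=lambda:-(ctrl.get_force()-f0)[:2]@u
a=-157.9
for k in range(22,27):
    r=ctrl.servo_line(T((a+k)/1e3),speed=.005,until_force=max(.5,7.6-fx())); print(k,r,"travel %.1f fx %.1f"%(sx()[0]-a,fx()),(ctrl.get_force()-f0).round(1))
    if r or fx()>7.2: break
print(ctrl.get_t())
E
python3 push3.py
```

```text
22 False travel 18.2 fx 6.9 [-7.   1.6  2.4]
23 True travel 17.8 fx -0.2 [0.2 0.3 1.1]
24.0
```

The shim holds still at 18.2 mm under 7 N, so it's snug. I'll back away and press FL again, building up to about 10 N.

```bash
sed -n '1,5p' push.py > fin.py && cat >> fin.py <<'E'
ctrl.servo_line(T(-.165),speed=.05); ctrl.servo_line(T(-.165,.075),speed=.12)
x,y2=-.092,.098
ctrl.move_to(W(x,y2,.095),DOWN); ctrl.servo_line(W(x,y2,.06),speed=.08); ctrl.wait(.2)
f0=ctrl.get_force()[2]; fz=lambda:ctrl.get_force()[2]-f0
ctrl.servo_line(W(x,y2,.048),speed=.012,until_force=1.5); z0=ctrl.get_position()[2]; print("contact",z0,fz())
if not .05<z0<.057: raise SystemExit
for k in range(1,12):
    ctrl.servo_line(W(x,y2,z0-.0006*k),speed=.006); ctrl.wait(.05)
    print("dip %.2f f %.1f"%((z0-ctrl.get_position()[2])*1e3,fz()))
    if fz()>9.5: break
ctrl.wait(.3); print("hold dip %.2f f %.1f"%((z0-ctrl.get_position()[2])*1e3,fz()))
ctrl.servo_line(W(x,y2,.15),speed=.12); ctrl.move_to(W(-.10,-.25,.25),DOWN); print(ctrl.get_t())
im=ctrl.capture("top"); cv2.imwrite("pics/c3.png",cv2.resize(im[110:345,145:385,::-1],None,fx=2.5,fy=2.5,interpolation=cv2.INTER_CUBIC))
E
python3 fin.py
```

```text
contact 0.05415075505155459 3.4143495621921787
dip 0.08 f 8.0
dip 0.22 f 14.1
hold dip 0.22 f 14.6
30.375
```

View pics/c3.png

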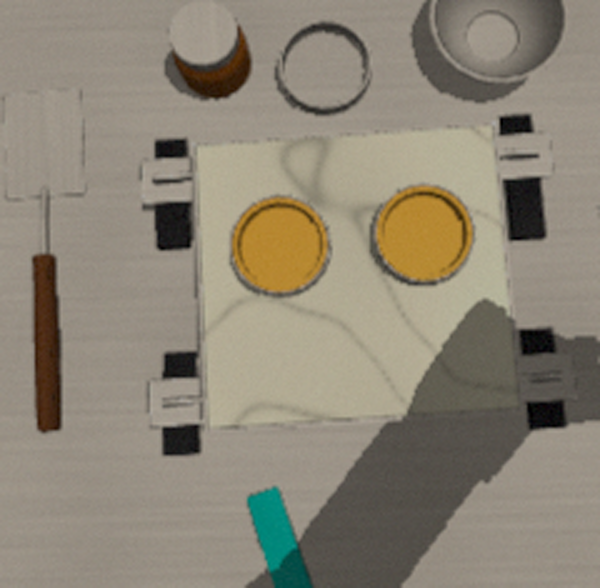

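The FL corner now gives 0.2 mm at 14 N. In the picture the FL shim's butt has moved in to (181,452). The slab, tarts, other shims and loose items in view are where they were, and the arm is clear.

```bash
python3 -c "
from cell import ctrl
print(ctrl.finish_job())"
```

```text
the job is handed in; nothing more can be done
None
```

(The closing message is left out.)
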